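Clear the bench after weighing-in and latch the loaded sample lift

TASK

Weighing-in is finished, so sort what is left on the bench: lay each of the two filled combustion boats flat in its own bay on the sprung deck of the sample lift, and once both lie there press the deck fully down by its black thumb pad and hold it until the catch keeps it down by itself. Stand the two loose vials upright in free cells of the white vial box, and stand the used porcelain crucible upright on the floor of the steel wash-up tray. Leave the lidded weighing bottle where it stands.

Things in the scene. Friction and masses are not known exactly. Their poses are not given: they have to be found in the camera images.
- boat_a: First boat: narrow trough-shaped ceramic combustion boat with a dark weighed sample in it (a solid rigid body), 82 x 21 x 12 mm high, about 20 g, lying flat on a glass plate 4 mm thick on the bench. Origin: centre of its underside; x runs along its length, z up. Take it from above across its 21 mm width, fingertips just clear of the plate.
- boat_b: Second boat, like the first (either may go in either bay): narrow trough-shaped ceramic combustion boat with a dark weighed sample in it (a solid rigid body), 82 x 21 x 12 mm high, about 20 g, lying flat on a glass plate 4 mm thick on the bench. Origin: centre of its underside; x runs along its length, z up. Take it from above across its 21 mm width, fingertips just clear of the plate.
- vial_a: First loose vial: small upright glass sample vial with a black screw cap and a paper label, 21 mm diameter, 50 mm high (the cap is the top 11 mm, 19 mm diameter), about 25 g, standing on the 4 mm glass plate. Origin: centre of its underside; z up. Take it round its upper half.
- vial_b: Second loose vial: small upright glass sample vial with a white screw cap and a paper label, 21 mm diameter, 50 mm high (the cap is the top 11 mm, 19 mm diameter), about 25 g, standing on the 4 mm glass plate. Origin: centre of its underside; z up. Take it round its upper half.
- crucible: white porcelain crucible, an open cup that tapers down: 43 mm diameter at the rim, 26 mm at the foot, 32 mm high, about 30 g. It stands on its foot on the glass plate. Origin: centre of its underside; z up. Take it by the rim across its 43 mm diameter.
- sample_lift: sample lift fixed to the bench: grey housing 128 (x) x 142 mm (y), rim 32 mm high, with a sprung deck (116 x 126 mm) inside and a spring catch with small black pull knob outside its -y end. Origin: bench level, 13 mm to -y of the housing's middle. The deck's surface starts 44 mm above the bench and sinks straight down; caught, it is flush with the rim.
- lift_pad (a point): centre of the flat top of the black thumb pad (22 mm dia.), 18 mm above the deck; moves with the deck. z up, +y towards the bays, x across. Boat bays lie lengthwise in y, centres at x = +-30, y = +63, floor z = -18 mm from here; inside 36 (x) x 94 mm (y), ribs 6 mm high, open over the middle 48 mm of the long sides for the fingers.
- lift_deck (a joint): how far the deck is pushed down (m): 0 up, 0.016 at the bottom stop. Spring about 3 N at first, 9 N at the bottom; the catch adds 2 to 4 N on the way. Below 0.0125 the catch snaps in after about half a second (press slowly, hold at 0.014 to 0.016); let go, the deck stays at about 0.012. Not caught, it springs back to 0.
- vial_box: open white plastic box fixed to the bench, 44 (x) x 164 (y) x 22 mm high, one row of four cells along y, each 36 x 36 mm inside, floor 4 mm above the bench. Origin: centre of its underside. Cell centres: x = 0, y = -60, -20, +20, +60 mm. The cell at y = +60 holds a vial fixed in it; the other three are free.
- wash_tray: open rectangular steel wash-up tray fixed to the bench, 115 (x) x 130 (y) x 24 mm high, walls and floor 3 mm thick. Origin: centre of its underside. A used crucible lid (44 mm dia.) is fixed on its floor at x = +8, y = +36 mm; the half from y = -60 to +5 mm is empty.
- weighing_bottle: bystander: squat round glass weighing bottle with a knobbed lid (fixed to it), 37 mm diameter, 48 mm high, standing among the loose things. Origin: centre of its underside.

How it is judged:
By the outcome, as a careful person would: the job done as asked, in the order asked, and still so for the second after the job is handed in, with the robot touching nothing.
It also fails if it takes over 128 s, if anything falls off the work surface, if the arm or the gripper's body presses on something with over 40 N, if the wrist force passes 120 N, or if a joint passes its speed limit or range.

ROBOT

A 6-joint arm with a two-finger parallel gripper is mounted at the origin on a cart in front of the work surface, level with it; the furniture and walls round the work are solid. World frame = base frame: x ahead of the robot, y to its left, z up, the work surface at z = 0. Lengths are in m, angles in rad, forces in N, time in s.
With the tool pointing down it reaches from about 0.3 to 0.775 m from the base axis. Payload 14.6 kg.
Tool frame: the origin (TCP) lies at the very end of the fingers, on their centre line; the grasp point (between the pads) lies 19 mm behind it; z points along the fingers, y is the line along which they close (so a half turn about z gives the same grasp; the last joint's range is limited). The gripper opens to 94 mm and grips with 3 to 60 N. Pads are 16 mm wide; open, the fingers measure 119 mm over their backs; the gripper's body (75 mm by 177 mm) begins 78 mm behind the grasp point.
Start: joints at [-1.244, 0.3, 1.521, -0, 1.321, -0.067], TCP at [0.211, -0.508, 0.205] pointing down, gripper open.
Joint ranges: [-3.03, 3.03], [-0.79, 2.21], [0.23, 2.52], [-1.04, 4.18], [0, 3.07], [-2.55, 2.55]. Speed limits (rad/s): [2.22, 2.22, 2.57, 3.14, 3.14, 3.14].

INTERFACE

Orientations are given as [roll, pitch, yaw] about the fixed x, y, z axes, in that order (R = Rz(yaw) Ry(pitch) Rx(roll)).
In Python, from station import ctrl, camera, camera_info, finder gives the robot as it stands.
- The arm moves only by the tool carry_out, never from a script. Its argument "motion" is a list of rows, each a list of 2 entries, a list of its own where there are three numbers: the shift along the tool's x, y, z as a fraction of full scale, then the turn about the tool's z as a fraction of full scale. A call has 1 to 12 rows; each row is the pose to reach, as a shift and turn from the pose commanded when the call began, along the tool's axes at that moment, turning the shorter way round; what a row does not reach only later rows make up. Full scale, the value 1, is 200 mm for a shift and 360 degrees for a turn. A row lasts 1/10 s, in which the tool goes at most 50 mm and 8.59 degrees, less where a joint would pass 70% of its speed; a pose out of reach is approached as far as the arm can. A call with a number of a shift or a turn outside -1 to 1 is refused whole. A call with a gripper value outside its range is refused whole. "hand" is the closure, from -1 (fully open) to 1 (shut), set as the call begins (left out, the last holds). The fingers move at their own pace and stop on an object; "force" is the grip in N (left out, the last holds). Time passes only in rows, so rows that repeat a pose let the fingers close. It gives the time, the measured TCP pose, the force, the opening and the grip force at its end, in the units of the state.
- ctrl.get_obs(): the state, without advancing time (a new reading comes with each control period).
- camera(name): name is "scene" or "top" or "wrist"; returns (picture, depth): 384x512x3 uint8, blue, green, red; 384x512 float32, m along the optical axis (not along the pixel's ray), 0 where there is no reading.
- camera_info(name): a dict with "camera_matrix" (3x3 intrinsics, pixels), "origin" and "attitude" of the camera in the world. Camera axes: x right, y down, z forward; pixel columns grow to the right and rows downward; lengths in m; the calibration is good to about 2 mm. A picture is of the moment at which its call begins: read the wrist's pose just before it. camera_info takes no time and is no camera call; for the wrist camera it gives the pose at the moment of the call.
- ctrl.hand_in(): hands the job in; it is judged then, once.
Trained networks look in the newest picture that a camera, given by its name, has taken for a name from the list of things; names that differ only in an ending like _2 or _b are one class to them, and where a whole thing is asked for, a point or a joint stands for the part that bears it (a point fixed in the world has none). Each returns a list of dicts, best first, with "conf" (0 to 1); they miss things now and then, are a little off and sometimes report something else, mostly with a low value. They report only what shows in the picture. A call takes as long as a camera call.
- finder.boxes_of(camera, query): "location" ([column, row] in pixels, amid what is visible of it).
- finder.cut_out(camera, query): "mask" (384x512 bool, what is visible of it) and "location" ([column, row] in pixels, amid what is visible of it).
- finder.pinpoint(camera, query): "location" ([column, row] in pixels: a listed point, or the origin of a listed thing).
The state is a dict: "time_s": time; "qpos": joint angles; "joint_vel": joint speeds; "tau": joint torques, N m; "ee_pos": TCP position; "eef_rot": TCP orientation; "force": force on the tool from outside, world axes, zero at the start; "moment": the same for the moment, N m; "grip_width": finger opening in m; "grip_force": force on a finger pad.
Only numpy, scipy, OpenCV 4.12 (cv2) and the standard library are available. Lean on these libraries where they do the work, as an engineer would, in place of code of your own. Each camera call takes 0.05 s, during which the arm holds its last target. There are 200 camera calls.

## Working session

There is one attempt and no reset: what is moved stays moved. The work goes in short steps, Python scripts to look and compute and a tool call to move; the robot and the scene stay as the last step left them, time stands still between calls to the robot, and variables do not carry over. Pictures are saved under pics/ and viewed, at most 14 in all, crops included, and the job is handed in when it is done.

Besides the shell and the picture viewer there is one more tool, called as a command line: name --argument value ..., lists and objects as JSON in quotes. carry_out: Moves the arm, as the interface text tells. Its arguments: {"type":"object","properties":{"motion":{"type":"array","items":{"type":"array"}},"hand":{"type":"number"},"force":{"type":"number"}},"required":["motion"]}

```bash
mkdir -p pics; ls
cat > h.py <<'E'
import numpy as np, cv2
from scipy.spatial.transform import Rotation as R
from station import ctrl, camera, camera_info, finder
def info(c):
    i=camera_info(c); K=np.array(i["camera_matrix"]); o=np.array(i["origin"]); a=np.array(i["attitude"])
    if a.shape==(3,): a=R.from_euler('xyz',a).as_matrix()
    elif a.shape==(4,): raise Exception("quat")
    return K,o,a
def ray(c,px,I=None):
    K,o,A=I or info(c); d=A@np.linalg.inv(K)@np.array([px[0],px[1],1.0]); return o,d
def at_z(c,px,z,I=None):
    o,d=ray(c,px,I); return o+d*(z-o[2])/d[2]
def cloud(depth,I,mask=None):
    K,o,A=I; v,u=np.nonzero((depth>0)&(mask if mask is not None else True)); Z=depth[v,u]
    P=np.stack([(u-K[0,2])/K[0,0]*Z,(v-K[1,2])/K[1,1]*Z,Z],1); return P@A.T+o
E
python3 - <<'E'
from h import *
for c in ("scene","top"):
    print(c,camera_info(c)); p,d=camera(c); cv2.imwrite(f"pics/{c}0.png",p)
    I=info(c)
    for q in ["boat_a","vial_a","crucible","sample_lift","vial_box","wash_tray","weighing_bottle"]:
        for r in finder.cut_out(c,q)[:3]:
            if r["conf"]<.3: continue
            P=cloud(d,I,r["mask"]); 
            print(c,q,round(r["conf"],2),np.round(r["location"]),np.round(np.median(P,0),3),np.round(np.percentile(P,[3,97],0),3).tolist())
o=ctrl.get_obs(); print(o)
E
```

```text
pics
scene {'camera_matrix': array([[458.86555241,   0.        , 262.13927047],
       [  0.        , 458.86555241, 196.91600266],
       [  0.        ,   0.        ,   1.        ]]), 'origin': array([ 0.9307374 , -0.95491971,  1.0675699 ]), 'attitude': array([-2.38370115, -0.0044708 ,  0.39101428])}
scene boat_a 0.51 [246. 279.] [ 0.636 -0.323  0.011] [[0.602, -0.342, 0.004], [0.674, -0.306, 0.019]]
scene boat_a 0.49 [268. 243.] [ 0.629 -0.191  0.011] [[0.593, -0.207, 0.003], [0.667, -0.178, 0.018]]
scene vial_a 0.61 [183. 302.] [ 0.517 -0.463  0.025] [[0.487, -0.473, 0.002], [0.527, -0.43, 0.056]]
scene vial_a 0.48 [225. 239.] [ 0.527 -0.245  0.039] [[0.515, -0.251, 0.006], [0.534, -0.228, 0.057]]
scene crucible 0.61 [210. 266.] [ 0.529 -0.34   0.024] [[0.514, -0.365, 0.005], [0.551, -0.327, 0.038]]
scene sample_lift 0.88 [261. 155.] [0.49  0.13  0.043] [[0.426, 0.075, 0.009], [0.545, 0.219, 0.053]]
scene vial_box 0.83 [243. 201.] [ 0.506 -0.068  0.014] [[0.476, -0.151, 0.001], [0.535, 0.006, 0.05]]
scene wash_tray 0.76 [300. 125.] [0.533 0.365 0.006] [[0.473, 0.286, -0.002], [0.59
[... 1009 characters left out ...]
0.052]]
{'time_s': 0.8, 'qpos': array([-1.24359194e+00,  2.99881838e-01,  1.52100074e+00, -1.84956482e-06,
        1.32067431e+00, -6.65906872e-02]), 'joint_vel': array([-9.00706417e-04,  2.40271537e-04, -6.57931412e-05,  6.71443218e-04,
        3.78972362e-04,  2.62126882e-04]), 'tau': array([ 4.33558143e-04, -5.31631064e+01, -3.52908826e+01,  7.09287124e-02,
        2.12608057e-02, -1.50420271e-05]), 'ee_pos': array([ 0.21103331, -0.50789934,  0.20545524]), 'eef_rot': array([3.14155708e+00, 4.16814142e-06, 3.93795535e-01]), 'force': array([-0.4906782 ,  0.69692208, -0.45332077]), 'moment': array([-0.00104097, -0.02697486,  0.02982953]), 'grip_force': 0.0, 'grip_width': 0.09396437363049823}
```

Run:
```python
import cv2
a=cv2.imread("pics/top0.png"); cv2.imwrite("pics/top0c.png",cv2.resize(a[120:260,60:440],None,fx=2.1,fy=2.1,interpolation=cv2.INTER_CUBIC))
a=cv2.imread("pics/scene0.png"); cv2.imwrite("pics/scene0c.png",cv2.resize(a[90:350,120:400],None,fx=2.3,fy=2.3,interpolation=cv2.INTER_CUBIC))
```

```text
(no output)
```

View pics/top0c.png

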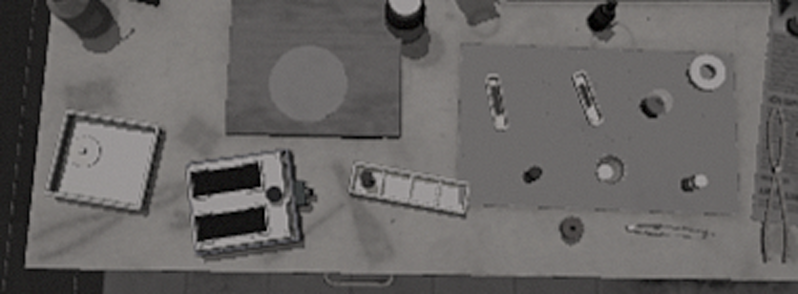

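View pics/scene0c.png

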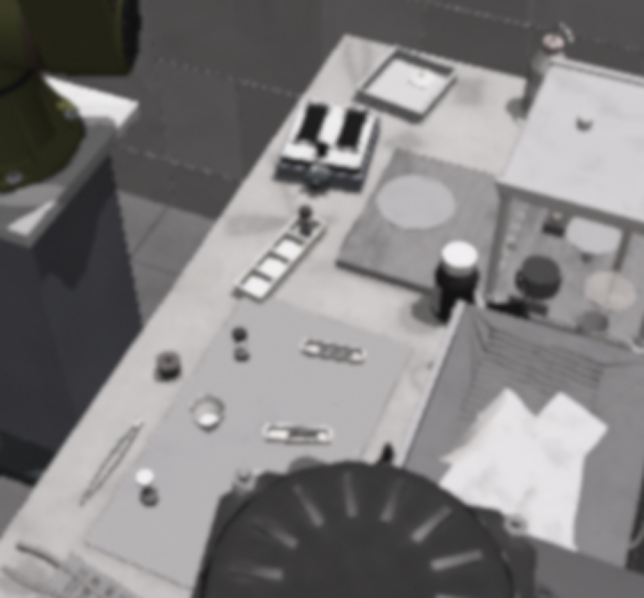

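The top view, in crop pixels, shows the tray at (105,160), the lift at (243,203) with its knob toward −y, and the vial box at (410,188) with its fixed vial at the +y end. The boats are at (497,100) and (587,97), the vials at (533,173) and (693,182), the crucible at (610,168) and the weighing bottle at (655,103). The scene view agrees.

```bash
cat >> h.py <<'E'
def rect(c,mask,z,I=None):
    v,u=np.nonzero(mask); I=I or info(c)
    P=np.array([at_z(c,(a,b),z,I)[:2] for a,b in zip(u,v)],np.float32)
    (cx,cy),(w,h),an=cv2.minAreaRect(P*1000)
    if w<h: w,h,an=h,w,an+90
    return round(cx),round(cy),round(w),round(h),round((an+90)%180-90,1) # long axis angle
E
python3 - <<'E'
from h import *
Z=dict(boat_a=.016,vial_a=.05,crucible=.036,sample_lift=.032,vial_box=.022,wash_tray=.024,weighing_bottle=.03)
for c in ("top","scene"):
    p,d=camera(c); I=info(c)
    for q in list(Z)+["lift_pad"]:
        z0={"lift_pad":.062,"sample_lift":0,"vial_box":0,"wash_tray":0}.get(q,.004)
        print(c,q,"pin",[(round(r["conf"],2),np.round(at_z(c,r["location"],z0,I)[:2],4).tolist()) for r in finder.pinpoint(c,q) if r["conf"]>.25])
        if q in Z and q not in("vial_a","crucible"):
            print("   rect",[(round(r["conf"],2),rect(c,r["mask"],Z[q],I)) for r in finder.cut_out(c,q) if r["conf"]>.25])
    P=cloud(d,I); 
    # tall things
    for x in np.arange(.2,.85,.05):
        print(round(x,2)," ".join("%3d"%(1000*np.max(np.append(P[(abs(P[:,0]-x)<.025)&(abs(P[:,1]-y)<.025),2],-.001))) for y in np.arange(-.6,.56,.05)))
E
```

```text
top boat_a pin [(0.73, [0.6526, -0.3321]), (0.58, [0.6258, -0.1952])]
   rect [(0.67, (629, -191, 82, 23, 11.9)), (0.65, (638, -321, 79, 22, 20.9))]
top vial_a pin [(0.62, [0.5201, -0.2435]), (0.62, [0.5179, -0.4638]), (0.26, [0.477, 0.1505])]
top crucible pin [(0.47, [0.5468, -0.3438])]
top sample_lift pin [(0.9, [0.4742, 0.1488])]
   rect [(0.71, (483, 150, 162, 130, -80.5))]
top vial_box pin [(0.94, [0.4985, -0.0655])]
   rect [(0.74, (503, -69, 164, 46, 79.4))]
top wash_tray pin [(0.83, [0.542, 0.3606])]
   rect [(0.9, (537, 353, 141, 124, 81.4))]
top weighing_bottle pin [(0.73, [0.4718, 0.1482]), (0.61, [0.5399, 0.3642]), (0.57, [0.6352, -0.4192])]
   rect [(0.46, (629, -416, 44, 37, -46.2))]
top lift_pad pin [(0.66, [0.4911, 0.1154])]
0.2  -1 269 355 392 546 545 537  -1  -1  -1  -1  -1  -1 571 448 286  -1  -1  -1  -1  -1  -1  -1  -1
0.25  -1 348 457 522 539  -1  -1  -1  -1  -1 683 683 658 594  -1  -1  -1  -1  -1  -1  -1  -1  -1  -1
0.3  -1  -1  -1  -1  -1  -1  -1  -1  -1  -1  -1  -1  -1  -1  -1  -1  -1  -1  -1  -1  -1  -1  -1  -1
0.35  -1  -1  -1  -1  -1  -1  -1  -1  -1  -1  -1
[... 2223 characters left out ...]
5  16  16  30  58   9  42  12  60   9  27  25  26  57  33  66  58  52  52  31  28  29  28  -1  -1
0.55  18   9  10  32  11  40  35  56  10  10   8  30  26  16  48  54  49  46  28   8  30  19  -1  -1
0.6  20  11  10   9  42  18  21  10  22  11   6  27  29  45  43  28  28   5  29  30  29   5  -1  -1
0.65   2  -1  -1  -1  42  17  19  10  21  11   6  29  45  45  45  40  30   6   7   6   5   5  -1  -1
0.7  -1  -1  -1  -1  -1   9  19   9  11  10  75  99  28  44  46  28  28   5   6  45  95   5  -1  -1
0.75  -1  -1  -1  -1 132  91   6   5   7   4 110 245  30  29  29  27  25   6   5 169 169  -1  -1  -1
0.8  -1  -1  -1 196 198 198 199 201 198 141 112 249 247 245 247 246 249  -1  -1 161  -1  -1  -1  -1
```

```bash
cat >> h.py <<'E'
def plan(x,y,z,yawdeg,start=None):
    "tool-axis shift (fractions) and turn fraction from the measured pose; splits if >200 mm"
    o=ctrl.get_obs(); p=np.array(o["ee_pos"]); Rm=R.from_euler('xyz',o["eef_rot"]).as_matrix(); yaw=o["eef_rot"][2]
    if start: p=np.array(start[:3]); yaw=np.radians(start[3]); Rm=R.from_euler('xyz',[np.pi,0,yaw]).as_matrix()
    d=Rm.T@(np.array([x,y,z])-p)/.2
    dy=(yawdeg-np.degrees(yaw)+90)%180-90
    print("at",np.round(p,4),round(np.degrees(yaw),1),"shift",np.round(d,3).tolist(),"turn",round(-dy/360,4),"q6 %.2f"%o["qpos"][5],"newyaw",round(np.degrees(yaw)+dy,1))
E
python3 -c "
from h import *
plan(.60,-.30,.28,22.6)"
```

```text
at [ 0.211  -0.5079  0.2054] 22.6 shift [2.195, -0.214, -0.373] turn -0.0001 q6 -0.07 newyaw 22.6
```

carry_out --motion '[[[0.25, 0, -0.373], 0], [[0.5, 0, -0.373], 0], [[0.75, 0, -0.373], 0], [[1, 0, -0.373], 0], [[1, 0, -0.373], 0]]' --hand -1

```text
time_s: 2.7
ee_pos: [0.3985, -0.4295, 0.2804]
eef_rot: [3.141, -0.001, 0.396]
force: [0.4, -0.3, 0.2]
grip_width: 0.0936
grip_force: 0.0
```

carry_out --motion '[[[0.25, 0, 0], 0], [[0.5, -0.1, 0], 0], [[0.75, -0.2, 0], 0], [[1, -0.2, 0], 0], [[1, -0.2, 0], 0], [[1, -0.2, 0], 0], [[1, -0.2, 0], 0]]'

```text
time_s: 3.4
ee_pos: [0.5644, -0.3181, 0.2799]
eef_rot: [-3.141, 0.0, 0.393]
force: [-0.2, 0.3, -0.6]
grip_width: 0.0942
grip_force: 0.0
```

```bash
cat > look.py <<'E'
from h import *
import sys
Z=dict(boat_a=.016,vial_a=.05,crucible=.036,vial_box=.022,wash_tray=.024,sample_lift=.032,lift_pad=.062,weighing_bottle=.004)
def look(name,qs,save=True):
    I=info("wrist"); p,d=camera("wrist")
    if save: cv2.imwrite(f"pics/{name}.png",p)
    for q in qs:
        z0={"lift_pad":.062,"sample_lift":0,"vial_box":0,"wash_tray":0}.get(q,.004)
        print(q,"pin",[(round(r["conf"],2),np.round(at_z("wrist",r["location"],z0,I)[:2],4).tolist()) for r in finder.pinpoint("wrist",q) if r["conf"]>.3])
        if q!="lift_pad":
          for r in finder.cut_out("wrist",q):
            if r["conf"]<.3: continue
            P=cloud(d,I,r["mask"]); t=P[P[:,2]>np.percentile(P[:,2],85)-.006]
            print("   ",round(r["conf"],2),np.round(r["location"]),"rect",rect("wrist",r["mask"],Z[q],I),"top mean",np.round((t.min(0)+t.max(0))/2,3) if len(t) else None)
    return p,d,I
E
python3 - <<'E'
from look import *
plan(.60,-.30,.28,22.6)
look("w1",["boat_a","vial_a","crucible","weighing_bottle"])
E
```

```text
at [ 0.5644 -0.3181  0.2799] 22.5 shift [0.199, -0.015, -0.0] turn -0.0002 q6 0.61 newyaw 22.6
boat_a pin [(0.83, [0.6334, -0.323]), (0.58, [0.6276, -0.1907])]
    0.94 [283. 112.] rect (638, -324, 82, 22, 17.9) top mean [ 0.638 -0.324  0.013]
    0.76 [179.  77.] rect (629, -194, 84, 23, 10.7) top mean [ 0.629 -0.193  0.014]
vial_a pin [(0.8, [0.5224, -0.2364]), (0.67, [0.5165, -0.4676])]
    0.83 [185. 172.] rect (529, -243, 29, 18, -23.7) top mean [ 0.524 -0.241  0.052]
crucible pin [(0.73, [0.5304, -0.3465])]
    0.79 [267. 199.] rect (532, -347, 41, 40, 67.3) top mean [ 0.532 -0.347  0.033]
weighing_bottle pin [(0.9, [0.6296, -0.4163])]
    0.6 [351. 147.] rect (627, -425, 46, 39, -67.4) top mean [ 0.628 -0.418  0.045]
```

View pics/w1.png

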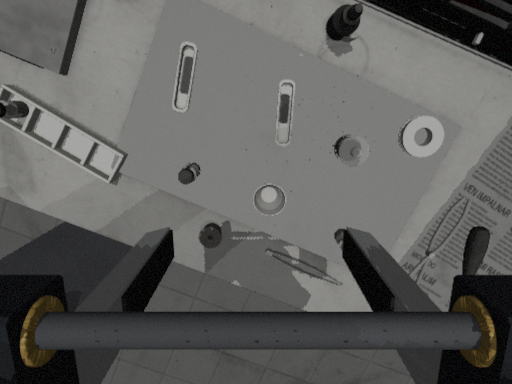

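The wrist view shows both boats at (186,76) and (285,112), vial_a at (189,173), the crucible at (269,199), the bottle at (351,149) and the box at left, all matching the measurements.

```bash
python3 -c "
from h import *
plan(.638,-.324,.09,18)
plan(.638,-.324,.006,18,(.638,-.324,.09,18))"
```

```text
at [ 0.5648 -0.3177  0.2802] 22.5 shift [0.326, 0.169, 0.951] turn 0.0126 q6 0.61 newyaw 18.0
at [ 0.638 -0.324  0.09 ] 18.0 shift [0.0, -0.0, 0.42] turn -0.0 q6 0.61 newyaw 18.0
```

carry_out --motion '[[[0.1, 0.05, 0.2], 0.003], [[0.2, 0.1, 0.4], 0.006], [[0.326, 0.169, 0.6], 0.0126], [[0.326, 0.169, 0.8], 0.0126], [[0.326, 0.169, 0.951], 0.0126], [[0.326, 0.169, 0.951], 0.0126], [[0.326, 0.169, 0.951], 0.0126], [[0.326, 0.169, 0.951], 0.0126]]' --hand 0.04 --force 15

```text
time_s: 4.65
ee_pos: [0.6391, -0.3243, 0.0928]
eef_rot: [3.139, -0.003, 0.315]
force: [0.2, -0.1, 0.7]
grip_width: 0.0451
grip_force: 0.0
```

Run:
```python
from look import *
look("w2",["boat_a"])
plan(.638,-.324,.007,18)
```

```text
boat_a pin [(0.94, [0.63, -0.1918]), (0.92, [0.6363, -0.3222])]
    0.87 [ 88. 161.] rect (630, -196, 83, 25, 10.5) top mean [ 0.629 -0.193  0.013]
    0.76 [254. 205.] rect (638, -324, 81, 21, 18.6) top mean [ 0.637 -0.324  0.013]
at [ 0.6388 -0.324   0.0919] 18.0 shift [-0.004, -0.002, 0.424] turn 0.0001 q6 0.74 newyaw 18.0
```

View pics/w2.png

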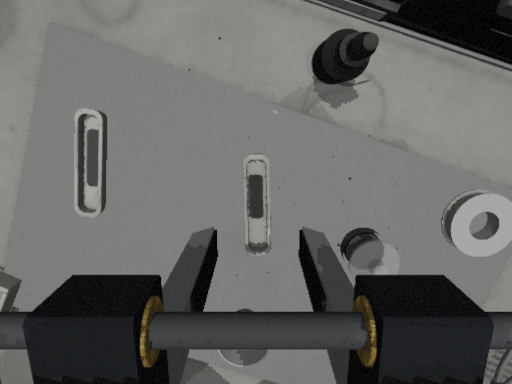

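The boat at (257,205) is centred between the fingers. I'll descend, grip and lift.

carry_out --motion '[[[0, 0, 0.15], 0], [[0, 0, 0.28], 0], [[0, 0, 0.37], 0], [[0, 0, 0.424], 0], [[0, 0, 0.424], 0], [[0, 0, 0.424], 0], [[0, 0, 0.424], 0]]'

```text
time_s: 5.5
ee_pos: [0.6386, -0.3239, 0.0058]
eef_rot: [3.141, -0.001, 0.315]
force: [-1.0, -0.0, -0.1]
grip_width: 0.0452
grip_force: 0.0
```

carry_out --motion '[[[0, 0, 0], 0], [[0, 0, 0], 0], [[0, 0, 0], 0], [[0, 0, 0], 0], [[0, 0, 0], 0], [[0, 0, 0], 0]]' --hand 1 --force 15

```text
time_s: 6.1
ee_pos: [0.6383, -0.3237, 0.0051]
eef_rot: [3.142, -0.0, 0.315]
force: [-0.6, -0.5, 1.5]
grip_width: 0.0201
grip_force: 15.0
```

carry_out --motion '[[[0, 0, -0.05], 0], [[0, 0, -0.2], 0], [[0, 0, -0.4], 0], [[0, 0, -0.6], 0], [[0, 0, -0.7], 0], [[0, 0, -0.7], 0], [[0, 0, -0.7], 0]]'

```text
time_s: 6.8
ee_pos: [0.6381, -0.3236, 0.1448]
eef_rot: [-3.141, 0.0, 0.315]
force: [0.3, 0.2, -1.0]
grip_width: 0.02
grip_force: 15.0
```

```bash
python3 -c "
from h import *
plan(.57,.07,.18,9.5)"
```

```text
at [ 0.6381 -0.3236  0.1448] 18.0 shift [0.285, -1.977, -0.176] turn 0.0237 q6 0.74 newyaw 9.5
```

```bash
python3 -c "
from h import *
plan(.55,-.15,.24,18)
plan(.48,.03,.26,99.5,(.55,-.15,.24,18))"
```

```text
at [ 0.6381 -0.3236  0.1448] 18.0 shift [-0.15, -0.962, -0.476] turn 0.0001 q6 0.74 newyaw 18.0
at [ 0.55 -0.15  0.24] 18.0 shift [-0.055, -0.964, -0.1] turn -0.2264 q6 0.74 newyaw 99.5
```

carry_out --motion '[[[-0.02, -0.12, -0.1], 0], [[-0.05, -0.3, -0.2], 0], [[-0.08, -0.5, -0.3], 0], [[-0.12, -0.72, -0.4], 0], [[-0.15, -0.9, -0.476], 0], [[-0.15, -0.962, -0.476], 0]]'

```text
time_s: 7.4
ee_pos: [0.5493, -0.1477, 0.2414]
eef_rot: [3.141, -0.001, 0.316]
force: [0.4, -0.9, -0.3]
grip_width: 0.0202
grip_force: 15.0
```

carry_out --motion '[[[0, -0.08, 0], -0.02], [[-0.01, -0.18, -0.02], -0.042], [[-0.02, -0.28, -0.04], -0.064], [[-0.03, -0.38, -0.06], -0.086], [[-0.04, -0.48, -0.08], -0.108], [[-0.05, -0.58, -0.1], -0.13], [[-0.055, -0.68, -0.1], -0.152], [[-0.055, -0.78, -0.1], -0.174], [[-0.055, -0.88, -0.1], -0.196], [[-0.055, -0.964, -0.1], -0.2264], [[-0.055, -0.964, -0.1], -0.2264], [[-0.055, -0.964, -0.1], -0.2264]]'

```text
time_s: 8.6
ee_pos: [0.48, 0.0299, 0.2587]
eef_rot: [-3.139, -0.0, 1.738]
force: [-0.0, -0.4, -0.8]
grip_width: 0.0199
grip_force: 15.0
```

Run:
```python
from look import *
plan(.48,.03,.26,99.5)
p,d,I=look("w3",["lift_pad","sample_lift","wash_tray","boat_a"])
P=cloud(d,I); s=P[(abs(P[:,0]-.48)<.12)&(abs(P[:,1]-.16)<.13)]
a=s[abs(s[:,2]-.062)<.004]; print("padtop",np.round(np.median(a,0),4),len(a))
```

```text
at [0.48   0.0299 0.2587] 99.6 shift [0.0, 0.0, -0.007] turn 0.0002 q6 -0.18 newyaw 99.5
lift_pad pin [(0.66, [0.4884, 0.1093])]
sample_lift pin [(0.96, [0.4829, 0.1398])]
    0.82 [276.  63.] rect (483, 138, 152, 128, -80.4) top mean [0.48  0.154 0.052]
wash_tray pin []
boat_a pin [(0.65, [0.4975, -0.0754])]
    0.77 [253. 243.] rect (496, -72, 191, 51, -79.6) top mean [0.48  0.031 0.267]
padtop [0.4877 0.1099 0.0618] 341
```

View pics/w3.png

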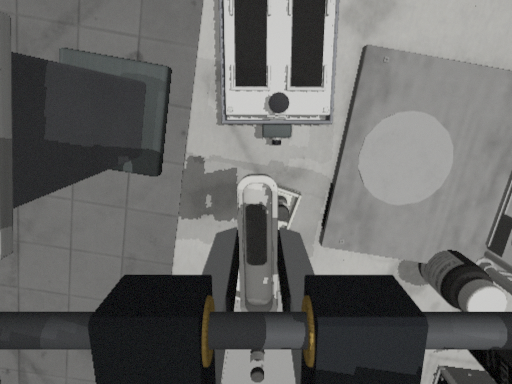

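The lift is at the top of the picture, with its pad at (279,102) and its bays running along the tool's x axis. The held boat is straight and centred in the fingers.

```bash
python3 -c "
from h import *
plan(.5072,.1766,.09,99.5)
plan(.5072,.1766,.047,99.5,(.5072,.1766,.09,99.5))"
```

```text
at [0.4801 0.0297 0.2601] 99.5 shift [0.702, 0.255, 0.85] turn -0.0 q6 -0.18 newyaw 99.5
at [0.5072 0.1766 0.09  ] 99.5 shift [0.0, -0.0, 0.215] turn -0.0 q6 -0.18 newyaw 99.5
```

carry_out --motion '[[[0.18, 0.06, 0.1], 0], [[0.38, 0.12, 0.25], 0], [[0.58, 0.2, 0.42], 0], [[0.702, 0.255, 0.6], 0], [[0.702, 0.255, 0.75], 0], [[0.702, 0.255, 0.85], 0], [[0.702, 0.255, 0.85], 0], [[0.702, 0.255, 0.85], 0], [[0.702, 0.255, 0.85], 0]]'

```text
time_s: 9.9
ee_pos: [0.5079, 0.1768, 0.0918]
eef_rot: [3.139, -0.0, 1.737]
force: [0.0, 0.3, -0.2]
grip_width: 0.0201
grip_force: 15.0
```

Run:
```python
from look import *
plan(.5072,.1766,.047,99.5)
p,d,I=look("w4",["lift_pad"])
```

```text
at [0.5079 0.1768 0.0918] 99.5 shift [-0.001, -0.004, 0.224] turn 0.0 q6 0.10 newyaw 99.5
lift_pad pin []
```

View pics/w4.png

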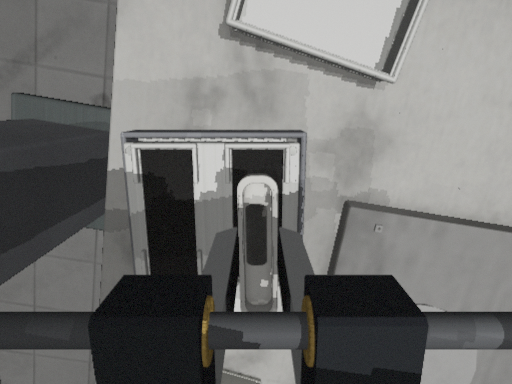

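The boat is centred laterally over the right bay (columns 232–284, boat at 258). Lowering it.

carry_out --motion '[[[0, 0, 0.08], 0], [[0, 0, 0.14], 0], [[0, 0, 0.19], 0], [[0, 0, 0.215], 0], [[0, 0, 0.224], 0], [[0, 0, 0.224], 0], [[0, 0, 0.224], 0], [[0, 0, 0.224], 0]]'

```text
time_s: 10.8
ee_pos: [0.5073, 0.1769, 0.0458]
eef_rot: [3.141, -0.0, 1.737]
force: [-0.7, 0.6, -0.1]
grip_width: 0.0201
grip_force: 15.0
```

carry_out --motion '[[[0, 0, 0], 0], [[0, 0, 0], 0], [[0, 0, 0], 0], [[0, 0, 0], 0]]' --hand 0.4

```text
time_s: 11.2
ee_pos: [0.5071, 0.1768, 0.0455]
eef_rot: [3.141, 0.0, 1.737]
force: [0.4, -1.0, 0.3]
grip_width: 0.0284
grip_force: 0.0
```

carry_out --motion '[[[0, 0, -0.03], 0], [[0, 0, -0.15], 0], [[0, 0, -0.35], 0], [[0, 0, -0.6], 0], [[-0.25, 0, -0.8], 0], [[-0.5, 0, -0.9], 0], [[-0.75, 0, -0.9], 0], [[-0.75, 0, -0.9], 0], [[-0.75, 0, -0.9], 0]]'

```text
time_s: 12.1
ee_pos: [0.5321, 0.0272, 0.2259]
eef_rot: [3.141, 0.0, 1.734]
force: [-0.2, 0.6, 0.3]
grip_width: 0.0283
grip_force: 0.0
```

Run:
```python
from look import *
look("w5",["boat_a","lift_pad"])
plan(.55,-.15,.22,11)
plan(.629,-.193,.09,11,(.55,-.15,.22,11))
```

```text
boat_a pin [(0.72, [0.6249, -0.1945]), (0.64, [0.5038, 0.1818])]
    0.63 [253.  34.] rect (507, 171, 64, 24, -80.2) top mean [0.509 0.165 0.053]
    0.52 [286. 351.] rect (610, -203, 36, 8, 9.3) top mean [ 0.61  -0.205  0.013]
lift_pad pin [(0.88, [0.4867, 0.1076])]
at [0.5317 0.0302 0.2252] 99.6 shift [-0.904, -0.06, 0.026] turn 0.2461 q6 -0.18 newyaw 11.0
at [ 0.55 -0.15  0.22] 11.0 shift [0.347, 0.286, 0.65] turn -0.0 q6 -0.18 newyaw 11.0
```

View pics/w5.png

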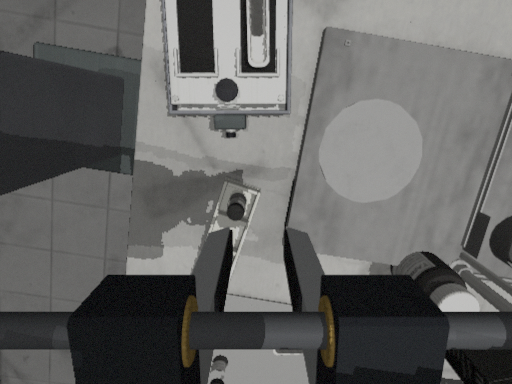

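Boat 1 lies in the right bay at (257,33). On to the second boat.

carry_out --motion '[[[-0.1, -0.01, 0], 0.022], [[-0.2, -0.01, 0], 0.044], [[-0.3, -0.02, 0], 0.066], [[-0.4, -0.03, 0], 0.088], [[-0.5, -0.03, 0], 0.11], [[-0.6, -0.04, 0], 0.132], [[-0.7, -0.05, 0.01], 0.154], [[-0.8, -0.06, 0.02], 0.176], [[-0.904, -0.06, 0.026], 0.198], [[-0.904, -0.06, 0.026], 0.22], [[-0.904, -0.06, 0.026], 0.2461], [[-0.904, -0.06, 0.026], 0.2461]]' --hand 0.04

```text
time_s: 13.5
ee_pos: [0.5502, -0.1502, 0.2199]
eef_rot: [-3.141, 0.001, 0.189]
force: [-0.1, -0.5, -0.3]
grip_width: 0.0453
grip_force: 0.0
```

carry_out --motion '[[[0.1, 0.08, 0.15], 0], [[0.25, 0.2, 0.3], 0], [[0.347, 0.286, 0.5], 0], [[0.347, 0.286, 0.65], 0], [[0.347, 0.286, 0.65], 0], [[0.347, 0.286, 0.65], 0], [[0.347, 0.286, 0.65], 0]]'

```text
time_s: 14.2
ee_pos: [0.6299, -0.1941, 0.093]
eef_rot: [3.14, -0.003, 0.193]
force: [-0.6, 0.1, 0.1]
grip_width: 0.0451
grip_force: 0.0
```

Run:
```python
from look import *
look("w6",["boat_a"])
plan(.629,-.193,.006,11)
```

```text
boat_a pin [(0.8, [0.6307, -0.191])]
    0.94 [255. 199.] rect (630, -194, 81, 20, 10.5) top mean [ 0.629 -0.194  0.013]
at [ 0.6296 -0.1944  0.0923] 11.0 shift [-0.003, -0.008, 0.431] turn -0.0001 q6 1.02 newyaw 11.0
```

carry_out --motion '[[[0, 0, 0.15], 0], [[0, 0, 0.28], 0], [[0, 0, 0.37], 0], [[0, 0, 0.425], 0], [[0, 0, 0.425], 0], [[0, 0, 0.425], 0], [[0, 0, 0.425], 0]]'

```text
time_s: 15.05
ee_pos: [0.6294, -0.1945, 0.0062]
eef_rot: [3.141, -0.001, 0.191]
force: [-0.1, -0.4, 0.4]
grip_width: 0.0449
grip_force: 0.0
```

carry_out --motion '[[[0, 0, 0], 0], [[0, 0, 0], 0], [[0, 0, 0], 0], [[0, 0, 0], 0], [[0, 0, 0], 0], [[0, 0, 0], 0]]' --hand 1 --force 15

```text
time_s: 15.65
ee_pos: [0.629, -0.1944, 0.0053]
eef_rot: [3.142, -0.0, 0.191]
force: [0.1, -0.4, 1.2]
grip_width: 0.0201
grip_force: 15.0
```

carry_out --motion '[[[0, 0, -0.05], 0], [[0, 0, -0.2], 0], [[0, 0, -0.4], 0], [[0, 0, -0.6], 0], [[0, 0, -0.8], 0], [[0, 0, -0.95], 0], [[0, 0, -0.95], 0], [[0, 0, -0.95], 0]]'

```text
time_s: 16.45
ee_pos: [0.629, -0.1943, 0.1958]
eef_rot: [3.141, -0.001, 0.191]
force: [0.5, 0.1, -0.8]
grip_width: 0.0201
grip_force: 15.0
```

```bash
python3 -c "
from h import *
plan(.54,-.04,.2,99.5)
plan(.448,.1667,.14,99.5,(.54,-.04,.2,99.5))
plan(.448,.1667,.09,99.5,(.54,-.04,.2,99.5))
"
```

```text
at [ 0.629  -0.1943  0.1958] 10.9 shift [-0.29, -0.842, -0.022] turn -0.246 q6 1.02 newyaw 99.5
at [ 0.54 -0.04  0.2 ] 99.5 shift [1.095, -0.283, 0.3] turn -0.0 q6 1.02 newyaw 99.5
at [ 0.54 -0.04  0.2 ] 99.5 shift [1.095, -0.283, 0.55] turn -0.0 q6 1.02 newyaw 99.5
```

carry_out --motion '[[[-0.03, -0.08, 0], -0.02], [[-0.06, -0.16, 0], -0.042], [[-0.09, -0.25, 0], -0.064], [[-0.12, -0.34, 0], -0.086], [[-0.15, -0.43, 0], -0.108], [[-0.18, -0.52, 0], -0.13], [[-0.21, -0.61, -0.02], -0.152], [[-0.24, -0.7, -0.02], -0.174], [[-0.27, -0.78, -0.022], -0.196], [[-0.29, -0.842, -0.022], -0.22], [[-0.29, -0.842, -0.022], -0.246], [[-0.29, -0.842, -0.022], -0.246]]'

```text
time_s: 17.65
ee_pos: [0.5395, -0.0397, 0.1985]
eef_rot: [-3.14, -0.001, 1.74]
force: [-0.6, 0.1, -0.4]
grip_width: 0.0201
grip_force: 15.0
```

carry_out --motion '[[[0.1, -0.03, 0], 0], [[0.3, -0.1, 0], 0], [[0.5, -0.16, 0.05], 0], [[0.7, -0.23, 0.1], 0], [[0.9, -0.283, 0.2], 0], [[1, -0.283, 0.3], 0], [[1, -0.283, 0.35], 0], [[1, -0.283, 0.35], 0], [[1, -0.283, 0.35], 0]]'

```text
time_s: 18.55
ee_pos: [0.4518, 0.147, 0.1299]
eef_rot: [-3.141, 0.0, 1.734]
force: [-0.2, -0.4, -0.5]
grip_width: 0.0205
grip_force: 15.0
```

```bash
python3 -c "
from look import *
plan(.448,.1667,.09,99.5)
plan(.448,.1667,.047,99.5)
look('w7',['boat_a'])
"
```

```text
at [0.4518 0.147  0.1299] 99.4 shift [0.1, -0.003, 0.199] turn -0.0004 q6 0.07 newyaw 99.5
at [0.4518 0.147  0.1299] 99.4 shift [0.1, -0.003, 0.414] turn -0.0004 q6 0.07 newyaw 99.5
boat_a pin [(0.74, [0.4547, 0.0982]), (0.58, [0.5144, 0.1704]), (0.37, [0.4997, 0.0836])]
    0.95 [251. 242.] rect (459, 99, 136, 35, -80.8) top mean [0.451 0.149 0.138]
    0.91 [333. 178.] rect (517, 169, 93, 25, -79.3) top mean [0.507 0.176 0.053]
```

carry_out --motion '[[[0.05, 0, 0.08], 0], [[0.1, -0.003, 0.18], 0], [[0.1, -0.003, 0.28], 0], [[0.1, -0.003, 0.35], 0], [[0.1, -0.003, 0.4], 0], [[0.1, -0.003, 0.414], 0], [[0.1, -0.003, 0.414], 0], [[0.1, -0.003, 0.414], 0], [[0.1, -0.003, 0.414], 0]]'

```text
time_s: 19.6
ee_pos: [0.4478, 0.1676, 0.0475]
eef_rot: [3.14, -0.0, 1.736]
force: [0.6, 0.5, -0.3]
grip_width: 0.0199
grip_force: 15.0
```

carry_out --motion '[[[0, 0, 0], 0], [[0, 0, 0], 0], [[0, 0, 0], 0], [[0, 0, 0], 0]]' --hand 0.4

```text
time_s: 20.0
ee_pos: [0.4474, 0.1675, 0.0469]
eef_rot: [3.142, -0.0, 1.737]
force: [0.7, -0.4, -0.8]
grip_width: 0.028
grip_force: 0.0
```

carry_out --motion '[[[0, 0, -0.03], 0], [[0, 0, -0.15], 0], [[0, 0, -0.35], 0], [[0, 0, -0.6], 0], [[-0.25, 0, -0.8], 0], [[-0.5, 0, -0.9], 0], [[-0.75, 0, -0.9], 0], [[-0.75, 0, -0.9], 0], [[-0.75, 0, -0.9], 0]]'

```text
time_s: 20.9
ee_pos: [0.4724, 0.0177, 0.2276]
eef_rot: [3.141, 0.0, 1.733]
force: [0.0, 0.6, -0.3]
grip_width: 0.0281
grip_force: 0.0
```

Run:
```python
from look import *
p,d,I=look("w8",["boat_a","lift_pad"])
P=cloud(d,I); a=P[(abs(P[:,0]-.488)<.02)&(abs(P[:,1]-.1095)<.02)&(abs(P[:,2]-.062)<.004)]; print(len(a),np.median(a,0),(a.min(0)+a.max(0))/2)
plan(.488,.1095,.09,99.5)
plan(.488,.1095,.064,99.5)
```

```text
boat_a pin [(0.66, [0.5088, 0.1827])]
    0.94 [318.  35.] rect (515, 173, 65, 24, -79.5) top mean [0.509 0.165 0.053]
    0.82 [253.  30.] rect (449, 163, 63, 25, -81.1) top mean [0.449 0.156 0.053]
lift_pad pin [(0.68, [0.4872, 0.1101])]
418 [0.48747575 0.10982939 0.061615  ] [0.48752766 0.10966897 0.06112226]
at [0.472  0.0205 0.2268] 99.6 shift [0.425, 0.153, 0.684] turn 0.0002 q6 -0.20 newyaw 99.5
at [0.472  0.0205 0.2268] 99.6 shift [0.425, 0.153, 0.814] turn 0.0002 q6 -0.20 newyaw 99.5
```

View pics/w8.png

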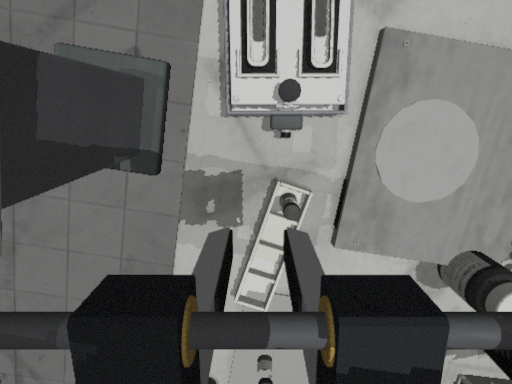

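Both boats lie in their bays at (258,30) and (320,35). I'll close the fingers and go to the pad.

carry_out --motion '[[[0.1, 0.03, 0.15], 0], [[0.25, 0.08, 0.3], 0], [[0.38, 0.13, 0.45], 0], [[0.425, 0.153, 0.6], 0], [[0.425, 0.153, 0.7], 0], [[0.425, 0.153, 0.77], 0], [[0.425, 0.153, 0.794], 0], [[0.425, 0.153, 0.794], 0], [[0.425, 0.153, 0.794], 0], [[0.425, 0.153, 0.794], 0]]' --hand 1

```text
time_s: 22.1
ee_pos: [0.4887, 0.1086, 0.0689]
eef_rot: [3.14, -0.0, 1.737]
force: [-0.2, 0.1, -0.1]
grip_width: 0.0005
grip_force: 0.0
```

```bash
python3 -c "
from h import *
plan(.4878,.1096,.062,99.5); plan(.4878,.1096,.0475,99.5)
print(ctrl.get_obs()['grip_width'])"
```

```text
at [0.4887 0.1086 0.0689] 99.5 shift [0.006, -0.004, 0.034] turn 0.0 q6 -0.02 newyaw 99.5
at [0.4887 0.1086 0.0689] 99.5 shift [0.006, -0.004, 0.107] turn 0.0 q6 -0.02 newyaw 99.5
0.0005059940132313354
```

carry_out --motion '[[[0.006, -0.004, 0.02], 0], [[0.006, -0.004, 0.033], 0], [[0.006, -0.004, 0.042], 0], [[0.006, -0.004, 0.05], 0], [[0.006, -0.004, 0.058], 0], [[0.006, -0.004, 0.066], 0], [[0.006, -0.004, 0.074], 0], [[0.006, -0.004, 0.082], 0], [[0.006, -0.004, 0.09], 0], [[0.006, -0.004, 0.098], 0], [[0.006, -0.004, 0.104], 0], [[0.006, -0.004, 0.107], 0]]'

```text
time_s: 23.3
ee_pos: [0.4874, 0.1096, 0.047]
eef_rot: [3.141, -0.0, 1.736]
force: [-3.7, 0.0, 8.7]
grip_width: 0.0003
grip_force: 4.2
```

carry_out --motion '[[[0, 0, 0], 0], [[0, 0, 0], 0], [[0, 0, 0], 0], [[0, 0, 0], 0], [[0, 0, 0], 0]]'

```text
time_s: 23.8
ee_pos: [0.4874, 0.1096, 0.0471]
eef_rot: [3.141, -0.0, 1.736]
force: [-3.7, 0.3, 7.9]
grip_width: 0.0002
grip_force: 4.2
```

carry_out --motion '[[[0, 0, 0.002], 0], [[0, 0, 0.003], 0], [[0, 0, 0.003], 0], [[0, 0, 0.003], 0], [[0, 0, 0.003], 0], [[0, 0, 0.003], 0], [[0, 0, 0.003], 0], [[0, 0, 0.003], 0]]'

```text
time_s: 24.6
ee_pos: [0.4874, 0.1096, 0.0465]
eef_rot: [3.141, -0.0, 1.736]
force: [-4.2, -0.1, 8.3]
grip_width: 0.0002
grip_force: 4.3
```

carry_out --motion '[[[0, 0, -0.008], 0], [[0, 0, -0.016], 0], [[0, 0, -0.025], 0], [[0, 0, -0.04], 0], [[0, 0, -0.06], 0], [[0, 0, -0.1], 0], [[-0.1, 0, -0.3], 0], [[-0.3, 0, -0.5], 0], [[-0.5, 0, -0.7], 0], [[-0.5, 0, -0.8], 0], [[-0.5, 0, -0.8], 0], [[-0.5, 0, -0.8], 0]]'

```text
time_s: 25.8
ee_pos: [0.5038, 0.0108, 0.2063]
eef_rot: [3.141, 0.0, 1.736]
force: [0.2, -0.1, -1.1]
grip_width: 0.0002
grip_force: 0.0
```

Run:
```python
from look import *
p,d,I=look("w9",["boat_a","vial_box"])
P=cloud(d,I); a=P[(abs(P[:,0]-.488)<.008)&(abs(P[:,1]-.1095)<.008)]; print(len(a),np.median(a,0))
```

```text
boat_a pin [(0.73, [0.4405, 0.1727]), (0.68, [0.5078, 0.1816])]
    0.81 [222.  24.] rect (447, 153, 47, 22, -80.5) top mean [0.45  0.149 0.042]
    0.64 [257.  58.] rect (483, 137, 121, 89, 9.5) top mean [0.483 0.137 0.041]
vial_box pin [(0.89, [0.504, -0.0685])]
    0.91 [256. 206.] rect (507, -48, 126, 45, 80.7) top mean [ 0.507 -0.044  0.126]
318 [0.48810978 0.10945711 0.05014954]
```

The pad top now reads 0.050 m, 12 mm down, so the catch holds. Next are the vials, with a look at the box on the way.

```bash
python3 -c "
from h import *
plan(.51,-.18,.24,80)
plan(.52,-.33,.2,80,(.51,-.18,.24,80))"
```

```text
at [0.5035 0.0114 0.2052] 99.5 shift [-0.949, -0.127, -0.174] turn 0.0543 q6 -0.22 newyaw 80.0
at [ 0.51 -0.18  0.24] 80.0 shift [-0.73, 0.179, 0.2] turn -0.0 q6 -0.22 newyaw 80.0
```

carry_out --motion '[[[-0.2, -0.02, -0.1], 0.015], [[-0.45, -0.06, -0.174], 0.03], [[-0.7, -0.1, -0.174], 0.045], [[-0.949, -0.127, -0.174], 0.0543], [[-0.949, -0.127, -0.174], 0.0543], [[-0.949, -0.127, -0.174], 0.0543], [[-0.949, -0.127, -0.174], 0.0543]]' --hand 0.04

```text
time_s: 26.75
ee_pos: [0.5101, -0.1795, 0.2405]
eef_rot: [-3.141, -0.0, 1.397]
force: [0.7, -0.0, -0.5]
grip_width: 0.045
grip_force: 0.0
```

Run:
```python
from look import *
p,d,I=look("w10",["vial_box","vial_a"])
P=cloud(d,I); a=P[(abs(P[:,0]-.505)<.06)&(abs(P[:,1]+.068)<.11)&(abs(P[:,2]-.022)<.003)]; print(len(a),cv2.minAreaRect((a[:,:2]*1000).astype(np.float32)))
```

```text
vial_box pin [(0.69, [0.5023, -0.0673])]
    0.72 [236.  72.] rect (503, -75, 157, 46, 80.1) top mean [ 0.503 -0.074  0.036]
vial_a pin [(0.89, [0.5194, -0.4633]), (0.69, [0.5225, -0.2387])]
    0.71 [300. 372.] rect (517, -436, 40, 20, 89.3) top mean [ 0.515 -0.458  0.043]
1543 ((502.85858154296875, -74.15332794189453), (157.06207275390625, 44.08457946777344), 80.38806915283203)
```

carry_out --motion '[[[-0.2, 0.04, 0], 0], [[-0.4, 0.09, 0.1], 0], [[-0.6, 0.14, 0.2], 0], [[-0.73, 0.179, 0.2], 0], [[-0.73, 0.179, 0.2], 0], [[-0.73, 0.179, 0.2], 0], [[-0.73, 0.179, 0.2], 0]]'

```text
time_s: 27.7
ee_pos: [0.5201, -0.3295, 0.2012]
eef_rot: [3.141, 0.0, 1.396]
force: [-0.5, 1.3, 0.6]
grip_width: 0.0452
grip_force: 0.0
```

Run:
```python
from look import *
p,d,I=look("w11",["vial_a"])
P=cloud(d,I)
for zz in (.054,.051,.04): 
  a=P[(abs(P[:,0]-.5225)<.025)&(abs(P[:,1]+.24)<.025)&(abs(P[:,2]-zz)<.003)]; print(zz,len(a),np.round(a.min(0),4),np.round(a.max(0),4),np.round(np.median(a,0),4)) if len(a) else 0
plan(.5225,-.240,.10,80)
```

```text
vial_a pin [(0.88, [0.5242, -0.2381]), (0.66, [0.5174, -0.4682])]
    0.8 [244.  89.] rect (524, -242, 19, 18, -10.0) top mean [ 0.524 -0.242  0.052]
    0.64 [275. 297.] rect (517, -451, 40, 19, 80.4) top mean [ 0.515 -0.462  0.052]
0.054 333 [ 0.5147 -0.2499  0.0513] [ 0.5325 -0.232   0.056 ] [ 0.5236 -0.2408  0.0538]
0.051 206 [ 0.5147 -0.2503  0.0485] [ 0.5325 -0.232   0.054 ] [ 0.5238 -0.2413  0.0533]
0.04 43 [ 0.518  -0.2514  0.0374] [ 0.5338 -0.2319  0.0409] [ 0.5284 -0.2493  0.039 ]
at [ 0.5201 -0.3297  0.2014] 80.0 shift [0.444, -0.066, 0.507] turn 0.0 q6 -0.45 newyaw 80.0
```

View pics/w10.png

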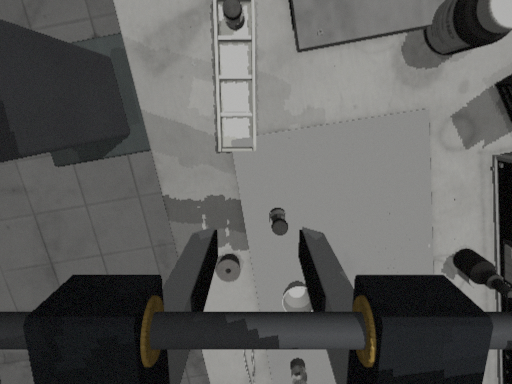

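The box appears at (236,75) with its three free cells below the fixed vial, and vial_a is at (278,220). Grasping vial_a at (0.5237, −0.241).

```bash
python3 -c "
from h import *
plan(.5237,-.241,.1,80)
plan(.5237,-.241,.027,80)
plan(.5002,-.0892,.14,80.4,(.5237,-.241,.14,80))
plan(.5002,-.0892,.0285,80.4,(.5002,-.0892,.14,80.4))"
```

```text
at [ 0.5201 -0.3297  0.2014] 80.0 shift [0.44, -0.06, 0.507] turn 0.0 q6 -0.45 newyaw 80.0
at [ 0.5201 -0.3297  0.2014] 80.0 shift [0.44, -0.06, 0.872] turn 0.0 q6 -0.45 newyaw 80.0
at [ 0.5237 -0.241   0.14  ] 80.0 shift [0.727, -0.248, -0.0] turn -0.0011 q6 -0.45 newyaw 80.4
at [ 0.5002 -0.0892  0.14  ] 80.4 shift [-0.0, -0.0, 0.558] turn -0.0 q6 -0.45 newyaw 80.4
```

carry_out --motion '[[[0.2, -0.03, 0.1], 0], [[0.38, -0.06, 0.25], 0], [[0.44, -0.06, 0.4], 0], [[0.44, -0.06, 0.5], 0], [[0.44, -0.06, 0.55], 0], [[0.44, -0.06, 0.68], 0], [[0.44, -0.06, 0.78], 0], [[0.44, -0.06, 0.84], 0], [[0.44, -0.06, 0.872], 0], [[0.44, -0.06, 0.872], 0], [[0.44, -0.06, 0.872], 0], [[0.44, -0.06, 0.872], 0]]'

```text
time_s: 29.05
ee_pos: [0.5239, -0.242, 0.0274]
eef_rot: [3.14, 0.0, 1.395]
force: [-0.1, -0.4, -0.1]
grip_width: 0.0452
grip_force: 0.0
```

carry_out --motion '[[[0, 0, 0], 0], [[0, 0, 0], 0], [[0, 0, 0], 0], [[0, 0, 0], 0], [[0, 0, 0], 0]]' --hand 1 --force 12

```text
time_s: 29.55
ee_pos: [0.5234, -0.2418, 0.0265]
eef_rot: [3.141, 0.0, 1.395]
force: [-0.9, 0.8, 1.9]
grip_width: 0.0205
grip_force: 12.0
```

carry_out --motion '[[[0, 0, -0.05], 0], [[0, 0, -0.18], 0], [[0, 0, -0.35], 0], [[0, 0, -0.5], 0], [[0, 0, -0.57], 0], [[0, 0, -0.57], 0], [[0, 0, -0.57], 0]]'

```text
time_s: 30.25
ee_pos: [0.523, -0.2416, 0.1393]
eef_rot: [-3.14, -0.0, 1.395]
force: [-0.5, 0.6, -0.2]
grip_width: 0.0208
grip_force: 12.0
```

```bash
python3 -c "
from h import *
plan(.5002,-.0892,.14,80.4)"
```

```text
at [ 0.523  -0.2416  0.1393] 79.9 shift [0.73, -0.245, -0.003] turn -0.0013 q6 -0.32 newyaw 80.4
```

carry_out --motion '[[[0.1, -0.03, 0], 0], [[0.27, -0.09, 0], 0], [[0.45, -0.15, 0], 0], [[0.62, -0.21, 0], 0], [[0.73, -0.245, 0.05], -0.0013], [[0.73, -0.245, 0.15], -0.0013], [[0.73, -0.245, 0.25], -0.0013], [[0.73, -0.245, 0.3], -0.0013], [[0.73, -0.245, 0.3], -0.0013], [[0.73, -0.245, 0.3], -0.0013], [[0.73, -0.245, 0.3], -0.0013]]'

```text
time_s: 31.35
ee_pos: [0.501, -0.0897, 0.0811]
eef_rot: [3.141, 0.0, 1.403]
force: [-0.1, -0.5, -0.8]
grip_width: 0.0208
grip_force: 12.0
```

```bash
python3 -c "
from look import *
look('w12',['vial_a'])
plan(.5002,-.0892,.0275,80.4)"
```

```text
vial_a pin [(0.86, [0.4954, -0.1065])]
at [ 0.5009 -0.0896  0.081 ] 80.4 shift [0.001, -0.004, 0.268] turn 0.0 q6 -0.08 newyaw 80.4
```

View pics/w12.png

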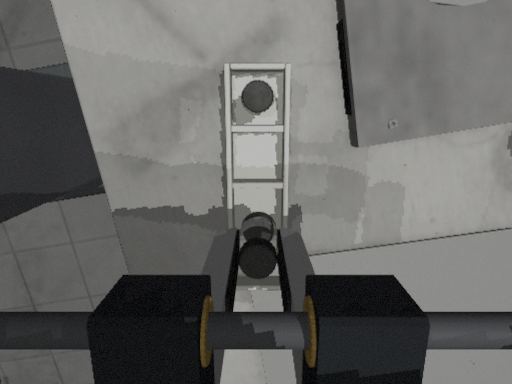

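The vial is laterally centred on the box (column 258, box 226–288), over the third cell. Lowering it.

carry_out --motion '[[[0, 0, 0.08], 0], [[0.001, -0.002, 0.15], 0], [[0.001, -0.004, 0.2], 0], [[0.001, -0.004, 0.24], 0], [[0.001, -0.004, 0.258], 0], [[0.001, -0.004, 0.264], 0], [[0.001, -0.004, 0.264], 0], [[0.001, -0.004, 0.264], 0], [[0.001, -0.004, 0.264], 0]]'

```text
time_s: 32.4
ee_pos: [0.5001, -0.0892, 0.028]
eef_rot: [3.141, 0.0, 1.404]
force: [0.2, 0.3, -0.2]
grip_width: 0.0207
grip_force: 12.0
```

carry_out --motion '[[[0, 0, 0], 0], [[0, 0, 0], 0], [[0, 0, 0], 0], [[0, 0, 0], 0]]' --hand 0.25

```text
time_s: 32.8
ee_pos: [0.4999, -0.0891, 0.0277]
eef_rot: [3.141, 0.0, 1.404]
force: [0.1, 0.1, 0.3]
grip_width: 0.0352
grip_force: 0.0
```

carry_out --motion '[[[0, 0, -0.05], 0], [[0, 0, -0.2], 0], [[0, 0, -0.45], 0], [[-0.2, 0, -0.7], 0], [[-0.45, 0, -0.9], 0], [[-0.7, 0, -0.9], 0], [[-0.7, 0, -0.9], 0], [[-0.7, 0, -0.9], 0]]'

```text
time_s: 33.6
ee_pos: [0.4761, -0.2296, 0.2092]
eef_rot: [3.14, 0.001, 1.4]
force: [0.2, 0.4, -0.4]
grip_width: 0.0354
grip_force: 0.0
```

Run:
```python
from look import *
p,d,I=look("w13",["vial_a"])
P=cloud(d,I); a=P[(abs(P[:,0]-.5)<.03)&(abs(P[:,1]+.089)<.02)&(P[:,2]>.045)]; print(len(a),np.round(a.min(0),4),np.round(a.max(0),4))
plan(.4,-.38,.2,80)
plan(.52,-.38,.2,80)
```

```text
vial_a pin [(0.63, [0.5001, -0.0875])]
    0.79 [256.  29.] rect (499, -92, 26, 18, 80.6) top mean [ 0.5   -0.089  0.052]
392 [ 0.4907 -0.0976  0.0452] [ 0.5088 -0.0794  0.0557]
at [ 0.4765 -0.2264  0.2076] 80.4 shift [-0.821, -0.25, 0.038] turn 0.0012 q6 -0.35 newyaw 80.0
at [ 0.4765 -0.2264  0.2076] 80.4 shift [-0.721, 0.342, 0.037] turn 0.0012 q6 -0.35 newyaw 80.0
```

Vial_a stands upright in its cell. Next is vial_b.

carry_out --motion '[[[-0.2, 0.1, 0], 0], [[-0.4, 0.2, 0], 0], [[-0.55, 0.3, 0], 0], [[-0.6, 0.342, 0], 0.0012], [[-0.6, 0.342, 0], 0.0012], [[-0.6, 0.342, 0], 0.0012]]' --hand 0.04

```text
time_s: 34.35
ee_pos: [0.5242, -0.3554, 0.2072]
eef_rot: [-3.141, -0.001, 1.397]
force: [0.6, 1.6, 0.5]
grip_width: 0.0452
grip_force: 0.0
```

Run:
```python
from look import *
for c in ("wrist","top","scene"):
    I=info(c); p,d=camera(c); P=cloud(d,I)
    a=P[(abs(P[:,0]-.517)<.025)&(abs(P[:,1]+.463)<.025)&(P[:,2]>.049)&(P[:,2]<.06)]
    if len(a): print(c,len(a),np.round(a.min(0),4),np.round(a.max(0),4))
    print([(round(r["conf"],2),np.round(at_z(c,r["location"],.004,I),4)) for r in finder.pinpoint(c,"vial_b")])
    a=P[(abs(P[:,0]-.532)<.035)&(abs(P[:,1]+.347)<.035)&(P[:,2]>.032)&(P[:,2]<.045)]
    if len(a): print("cruc",c,len(a),np.round(a.min(0),4),np.round(a.max(0),4))
plan(.517,-.463,.1,80)
```

```text
wrist 232 [ 0.5071 -0.4733  0.049 ] [ 0.5253 -0.4541  0.0557]
[(0.9, array([ 0.5129, -0.4642,  0.004 ]))]
cruc wrist 293 [ 0.5107 -0.3688  0.032 ] [ 0.5529 -0.3261  0.038 ]
[(0.43, array([ 0.5085, -0.0864,  0.004 ]))]
cruc top 41 [ 0.5121 -0.3651  0.0321] [ 0.5535 -0.3245  0.0399]
scene 41 [ 0.5086 -0.4723  0.0499] [ 0.5257 -0.4552  0.0597]
[(0.62, array([ 0.5153, -0.0905,  0.004 ])), (0.47, array([ 0.5143, -0.4613,  0.004 ]))]
cruc scene 53 [ 0.511  -0.3693  0.0321] [ 0.5538 -0.3239  0.0406]
at [ 0.5241 -0.3563  0.208 ] 80.0 shift [-0.531, 0.057, 0.54] turn 0.0001 q6 -0.48 newyaw 80.0
```

```bash
python3 -c "
from h import *
plan(.5163,-.4635,.1,80)
plan(.5163,-.4635,.0275,80)
plan(.51,-.29,.14,80,(.5163,-.4635,.14,80))
plan(.4935,-.1287,.14,80.4,(.51,-.29,.14,80))"
```

```text
at [ 0.5241 -0.3563  0.208 ] 80.0 shift [-0.534, 0.054, 0.54] turn 0.0001 q6 -0.48 newyaw 80.0
at [ 0.5241 -0.3563  0.208 ] 80.0 shift [-0.534, 0.054, 0.903] turn 0.0001 q6 -0.48 newyaw 80.0
at [ 0.5163 -0.4635  0.14  ] 80.0 shift [0.849, -0.182, -0.0] turn -0.0 q6 -0.48 newyaw 80.0
at [ 0.51 -0.29  0.14] 80.0 shift [0.78, -0.221, -0.0] turn -0.0011 q6 -0.48 newyaw 80.4
```

carry_out --motion '[[[-0.2, 0.02, 0.05], 0], [[-0.4, 0.04, 0.2], 0], [[-0.534, 0.054, 0.35], 0], [[-0.534, 0.054, 0.5], 0], [[-0.534, 0.054, 0.58], 0], [[-0.534, 0.054, 0.7], 0], [[-0.534, 0.054, 0.8], 0], [[-0.534, 0.054, 0.87], 0], [[-0.534, 0.054, 0.903], 0], [[-0.534, 0.054, 0.903], 0], [[-0.534, 0.054, 0.903], 0], [[-0.534, 0.054, 0.903], 0]]'

```text
time_s: 35.85
ee_pos: [0.5165, -0.4643, 0.0283]
eef_rot: [3.14, 0.001, 1.396]
force: [-0.1, 0.0, -0.7]
grip_width: 0.045
grip_force: 0.0
```

carry_out --motion '[[[0, 0, 0], 0], [[0, 0, 0], 0], [[0, 0, 0], 0], [[0, 0, 0], 0], [[0, 0, 0], 0]]' --hand 1 --force 12

```text
time_s: 36.35
ee_pos: [0.5161, -0.464, 0.0271]
eef_rot: [3.142, 0.0, 1.396]
force: [-0.6, 0.3, 0.6]
grip_width: 0.0207
grip_force: 12.0
```

carry_out --motion '[[[0, 0, -0.05], 0], [[0, 0, -0.18], 0], [[0, 0, -0.35], 0], [[0, 0, -0.5], 0], [[0, 0, -0.57], 0], [[0, 0, -0.57], 0], [[0, 0, -0.57], 0]]'

```text
time_s: 37.05
ee_pos: [0.5158, -0.4636, 0.1397]
eef_rot: [-3.14, -0.001, 1.396]
force: [-0.1, 0.4, -1.3]
grip_width: 0.0208
grip_force: 12.0
```

carry_out --motion '[[[0.1, -0.02, 0], 0], [[0.27, -0.06, 0], 0], [[0.45, -0.1, 0], 0], [[0.65, -0.14, 0], 0], [[0.8, -0.182, 0], 0], [[0.849, -0.182, 0], 0], [[0.849, -0.182, 0], 0]]'

```text
time_s: 37.75
ee_pos: [0.5098, -0.2895, 0.1401]
eef_rot: [-3.14, -0.001, 1.397]
force: [0.2, -0.8, -0.3]
grip_width: 0.0207
grip_force: 12.0
```

```bash
python3 -c "
from h import *
plan(.4935,-.1287,.08,80.4)"
```

```text
at [ 0.5098 -0.2895  0.1401] 80.1 shift [0.778, -0.219, 0.301] turn -0.0009 q6 -0.41 newyaw 80.4
```

carry_out --motion '[[[0.1, -0.03, 0], 0], [[0.27, -0.08, 0], 0], [[0.45, -0.13, 0], 0], [[0.62, -0.18, 0], 0], [[0.76, -0.21, 0.05], -0.0009], [[0.778, -0.219, 0.15], -0.0009], [[0.778, -0.219, 0.25], -0.0009], [[0.778, -0.219, 0.301], -0.0009], [[0.778, -0.219, 0.301], -0.0009], [[0.778, -0.219, 0.301], -0.0009], [[0.778, -0.219, 0.301], -0.0009]]'

```text
time_s: 38.85
ee_pos: [0.4942, -0.1301, 0.0816]
eef_rot: [3.14, 0.0, 1.401]
force: [0.3, -0.3, -0.5]
grip_width: 0.0204
grip_force: 12.0
```

```bash
python3 -c "
from look import *
look('w14',[])
plan(.4935,-.1287,.028,80.4)"
```

```text
at [ 0.4941 -0.13    0.0816] 80.3 shift [0.006, -0.005, 0.268] turn -0.0003 q6 -0.16 newyaw 80.4
```

View pics/w14.png

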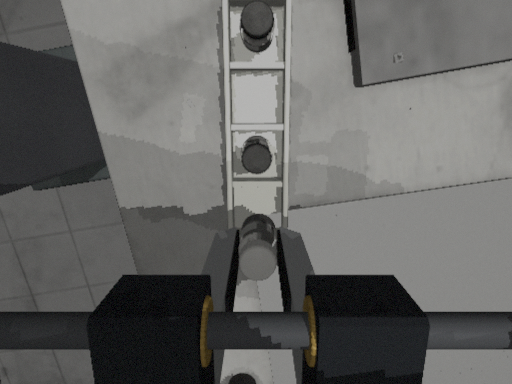

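Vial_a is upright in its cell at (257,152), and vial_b at (257,250) is aligned over the end cell. Lowering it.

carry_out --motion '[[[0.003, -0.003, 0.08], 0], [[0.006, -0.005, 0.15], 0], [[0.006, -0.005, 0.2], 0], [[0.006, -0.005, 0.24], 0], [[0.006, -0.005, 0.258], 0], [[0.006, -0.005, 0.266], 0], [[0.006, -0.005, 0.266], 0], [[0.006, -0.005, 0.266], 0], [[0.006, -0.005, 0.266], 0]]'

```text
time_s: 39.8
ee_pos: [0.4931, -0.1283, 0.028]
eef_rot: [3.141, 0.0, 1.402]
force: [-0.7, -0.3, -0.6]
grip_width: 0.0206
grip_force: 12.0
```

carry_out --motion '[[[0, 0, 0], 0], [[0, 0, 0], 0], [[0, 0, 0], 0], [[0, 0, 0], 0]]' --hand 0.25

```text
time_s: 40.2
ee_pos: [0.493, -0.1282, 0.0277]
eef_rot: [3.142, 0.0, 1.402]
force: [0.8, 0.0, -0.7]
grip_width: 0.035
grip_force: 0.0
```

carry_out --motion '[[[0, 0, -0.05], 0], [[0, 0, -0.2], 0], [[0, 0, -0.45], 0], [[-0.2, 0, -0.65], 0], [[-0.45, 0, -0.8], 0], [[-0.7, 0, -0.8], 0], [[-0.7, 0, -0.8], 0], [[-0.7, 0, -0.8], 0]]'

```text
time_s: 41.0
ee_pos: [0.4689, -0.2675, 0.1882]
eef_rot: [3.141, 0.0, 1.399]
force: [-0.0, 0.2, -1.1]
grip_width: 0.0353
grip_force: 0.0
```

Run:
```python
from look import *
p,d,I=look("w15",["crucible"])
P=cloud(d,I)
for y in (-.089,-.129):
    a=P[(abs(P[:,0]-.497)<.03)&(abs(P[:,1]-y)<.018)&(P[:,2]>.045)]; print(len(a),np.round(a.min(0),4),np.round(a.max(0),4))
plan(.532,-.347,.1,80)
plan(.532,-.347,.022,80)
```

```text
crucible pin [(0.67, [0.5318, -0.3472])]
    0.61 [332. 242.] rect (537, -344, 44, 30, -71.5) top mean [ 0.526 -0.315  0.121]Traceback (most recent call last):
  File "<stdin>", line 5, in <module>
    return umr_minimum(a, axis, None, out, keepdims, initial, where)
ValueError: zero-size array to reduction operation minimum which has no identity
```

Run:
```python
from look import *
for c in ("top","scene"):
    I=info(c); p,d=camera(c); P=cloud(d,I)
    for y in (-.089,-.129):
        a=P[(abs(P[:,0]-.497)<.03)&(abs(P[:,1]-y)<.018)&(P[:,2]>.045)]
        print(c,len(a),np.round(a.min(0),3),np.round(a.max(0),3)) if len(a) else print(c,0)
plan(.532,-.347,.1,80)
plan(.532,-.347,.021,80)
```

```text
top 32 [ 0.494 -0.093  0.052] [ 0.508 -0.079  0.057]
top 34 [ 0.486 -0.135  0.049] [ 0.504 -0.118  0.059]
scene 31 [ 0.493 -0.098  0.046] [ 0.51  -0.078  0.057]
scene 33 [ 0.485 -0.135  0.045] [ 0.503 -0.119  0.057]
at [ 0.4697 -0.2649  0.1875] 80.4 shift [-0.353, 0.376, 0.437] turn 0.0011 q6 -0.41 newyaw 80.0
at [ 0.4697 -0.2649  0.1875] 80.4 shift [-0.353, 0.376, 0.832] turn 0.0011 q6 -0.41 newyaw 80.0
```

Both vials stand in their cells. Now the crucible.

carry_out --motion '[[[-0.1, 0.1, 0], 0], [[-0.25, 0.25, 0.05], 0], [[-0.353, 0.376, 0.2], 0.001], [[-0.353, 0.376, 0.35], 0.001], [[-0.353, 0.376, 0.437], 0.001], [[-0.353, 0.376, 0.437], 0.001], [[-0.353, 0.376, 0.56], 0.001], [[-0.353, 0.376, 0.7], 0.001], [[-0.353, 0.376, 0.8], 0.001], [[-0.353, 0.376, 0.832], 0.001], [[-0.353, 0.376, 0.832], 0.001], [[-0.353, 0.376, 0.832], 0.001]]' --hand -0.5

```text
time_s: 42.45
ee_pos: [0.5324, -0.3487, 0.023]
eef_rot: [3.14, 0.001, 1.396]
force: [-0.3, -0.0, -1.0]
grip_width: 0.071
grip_force: 0.0
```

carry_out --motion '[[[0, 0, 0], 0], [[0, 0, 0], 0], [[0, 0, 0], 0], [[0, 0, 0], 0], [[0, 0, 0], 0], [[0, 0, 0], 0]]' --hand 1 --force 10

```text
time_s: 43.05
ee_pos: [0.5317, -0.3485, 0.0214]
eef_rot: [3.141, 0.0, 1.395]
force: [0.0, -0.4, 1.8]
grip_width: 0.0407
grip_force: 10.0
```

carry_out --motion '[[[0, 0, -0.05], 0], [[0, 0, -0.18], 0], [[0, 0, -0.35], 0], [[0, 0, -0.55], 0], [[0, 0, -0.75], 0], [[0, 0, -0.75], 0], [[0, 0, -0.75], 0]]'

```text
time_s: 43.75
ee_pos: [0.5317, -0.3486, 0.1723]
eef_rot: [3.14, 0.001, 1.395]
force: [0.8, 0.1, 0.0]
grip_width: 0.041
grip_force: 10.0
```

Run:
```python
from look import *
p,d,I=look("w16",["crucible"])
plan(.5,-.16,.18,81)
plan(.47,.03,.2,81,(.5,-.16,.18,81))
plan(.5,.21,.2,81,(.47,.03,.2,81))
```

```text
crucible pin [(0.83, [0.5229, -0.4018])]
    0.56 [255. 248.] rect (520, -410, 84, 78, 81.1) top mean [ 0.531 -0.347  0.185]
at [ 0.5311 -0.3481  0.1699] 79.9 shift [0.899, -0.318, -0.049] turn -0.0029 q6 -0.46 newyaw 81.0
at [ 0.5  -0.16  0.18] 81.0 shift [0.915, -0.297, -0.1] turn -0.0 q6 -0.46 newyaw 81.0
at [0.47 0.03 0.2 ] 81.0 shift [0.912, 0.007, 0.0] turn -0.0 q6 -0.46 newyaw 81.0
```

View pics/w16.png

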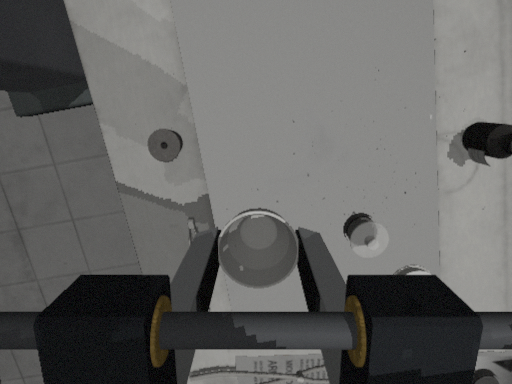

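The crucible hangs upright between the fingers at (258,247), and the bottle at (365,235) is undisturbed. Carrying it to the tray.

carry_out --motion '[[[0.1, -0.03, 0], 0], [[0.25, -0.09, -0.02], 0], [[0.43, -0.15, -0.05], 0], [[0.62, -0.21, -0.05], -0.001], [[0.8, -0.28, -0.05], -0.002], [[0.899, -0.318, -0.05], -0.003], [[0.899, -0.318, -0.05], -0.003]]'

```text
time_s: 44.6
ee_pos: [0.4998, -0.1581, 0.1807]
eef_rot: [-3.14, -0.001, 1.417]
force: [-0.4, 0.9, 0.3]
grip_width: 0.0408
grip_force: 10.0
```

carry_out --motion '[[[0.12, -0.04, -0.02], 0], [[0.3, -0.1, -0.05], 0], [[0.5, -0.16, -0.1], 0], [[0.7, -0.22, -0.1], 0], [[0.88, -0.28, -0.1], 0], [[0.915, -0.297, -0.1], 0]]'

```text
time_s: 45.2
ee_pos: [0.4699, 0.0318, 0.2008]
eef_rot: [-3.141, -0.0, 1.416]
force: [0.1, -0.3, -0.8]
grip_width: 0.041
grip_force: 10.0
```

carry_out --motion '[[[0.12, 0, 0], 0], [[0.3, 0, 0], 0], [[0.5, 0, 0], 0], [[0.7, 0, 0], 0], [[0.86, 0.007, 0], 0], [[0.912, 0.007, 0], 0], [[0.912, 0.007, 0], 0], [[0.912, 0.007, 0], 0]]'

```text
time_s: 46.0
ee_pos: [0.5002, 0.2083, 0.2008]
eef_rot: [-3.141, 0.001, 1.413]
force: [-0.2, -0.1, -2.1]
grip_width: 0.0411
grip_force: 10.0
```

Run:
```python
from look import *
p,d,I=look("w17",["wash_tray"])
P=cloud(d,I); a=P[(abs(P[:,0]-.537)<.1)&(abs(P[:,1]-.355)<.1)&(abs(P[:,2]-.024)<.003)]
r=cv2.minAreaRect((a[:,:2]*1000).astype(np.float32)); print(len(a),r,a.min(0),a.max(0))
plan(.535,.33,.1,81)
```

```text
wash_tray pin [(0.73, [0.5382, 0.357])]
    0.78 [272.  47.] rect (531, 331, 122, 86, -9.0) top mean [0.531 0.331 0.022]
1910 ((531.5233154296875, 330.7481689453125), (86.77031707763672, 121.96121978759766), 81.08035278320312) [0.46578583 0.27958105 0.02101331] [0.59674393 0.38306364 0.02699061]
at [0.5002 0.2084 0.2014] 80.9 shift [0.628, 0.076, 0.507] turn -0.0002 q6 0.49 newyaw 81.0
```

View pics/w17.png

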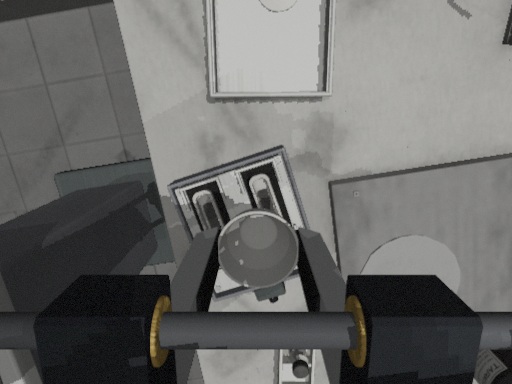

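The tray's near wall is at row 95, and its empty half lies ahead. The boats are still seated in the caught deck at (207,210) and (262,190).

```bash
python3 -c "
from h import *
plan(.5307,.3254,.08,81)
plan(.5307,.3254,.0215,81,(.5307,.3254,.08,81))"
```

```text
at [0.5002 0.2084 0.2014] 80.9 shift [0.602, 0.058, 0.607] turn -0.0002 q6 0.49 newyaw 81.0
at [0.5307 0.3254 0.08  ] 81.0 shift [0.0, -0.0, 0.292] turn -0.0 q6 0.49 newyaw 81.0
```

carry_out --motion '[[[0.15, 0.02, 0], 0], [[0.35, 0.04, 0.05], 0], [[0.55, 0.058, 0.2], 0], [[0.602, 0.058, 0.4], 0], [[0.602, 0.058, 0.55], 0], [[0.602, 0.058, 0.7], 0], [[0.602, 0.058, 0.8], 0], [[0.602, 0.058, 0.86], 0], [[0.602, 0.058, 0.88], 0], [[0.602, 0.058, 0.88], 0], [[0.602, 0.058, 0.88], 0], [[0.602, 0.058, 0.88], 0]]'

```text
time_s: 47.35
ee_pos: [0.5308, 0.327, 0.0264]
eef_rot: [3.14, -0.001, 1.414]
force: [-0.3, 0.1, 0.1]
grip_width: 0.0412
grip_force: 10.0
```

```bash
python3 -c "
from h import *
plan(.5307,.3254,.0215,81); print(ctrl.get_obs()['force'])"
```

```text
at [0.5308 0.327  0.0264] 81.0 shift [-0.008, 0.001, 0.024] turn 0.0001 q6 0.65 newyaw 81.0
[-0.26652721  0.05906075  0.06650447]
```

carry_out --motion '[[[-0.004, 0, 0.01], 0], [[-0.004, 0, 0.02], 0], [[-0.004, 0, 0.022], 0], [[-0.004, 0, 0.022], 0], [[-0.004, 0, 0.022], 0]]'

```text
time_s: 47.85
ee_pos: [0.5302, 0.326, 0.0209]
eef_rot: [-3.142, 0.0, 1.414]
force: [0.1, 0.5, 0.1]
grip_width: 0.041
grip_force: 10.0
```

carry_out --motion '[[[0, 0, 0], 0], [[0, 0, 0], 0], [[0, 0, 0], 0], [[0, 0, 0], 0]]' --hand -0.25

```text
time_s: 48.25
ee_pos: [0.5302, 0.326, 0.0209]
eef_rot: [3.142, -0.0, 1.414]
force: [0.2, -0.3, 0.8]
grip_width: 0.0587
grip_force: 0.0
```

carry_out --motion '[[[0, 0, -0.04], 0], [[0, 0, -0.15], 0], [[0, 0, -0.35], 0], [[0, 0, -0.6], 0], [[-0.25, 0, -0.8], 0], [[-0.5, 0, -1], 0], [[-0.8, 0, -1], 0], [[-0.8, 0, -1], 0], [[-0.8, 0, -1], 0]]'

```text
time_s: 49.15
ee_pos: [0.5053, 0.165, 0.2231]
eef_rot: [3.139, -0.001, 1.411]
force: [0.5, 1.2, 0.4]
grip_width: 0.0588
grip_force: 0.0
```

Run:
```python
from look import *
p,d,I=look("w18",["crucible"])
P=cloud(d,I)
a=P[(abs(P[:,0]-.5307)<.04)&(abs(P[:,1]-.3254)<.04)&(P[:,2]>.028)]; print(np.round(a.min(0),3),np.round(a.max(0),3))
I=info("top"); q,d=camera("top"); P=cloud(d,I)
cv2.imwrite("pics/fin.png",np.vstack([cv2.resize(q[120:260,60:440],(760,280)),cv2.resize(p[:300],(512,300))[:, :].copy() if 0 else cv2.copyMakeBorder(p[:300],0,0,0,248,cv2.BORDER_CONSTANT)]))
for n,c in (("pad",(.488,.1095)),("bottle",(.628,-.418))):
    a=P[(abs(P[:,0]-c[0])<.03)&(abs(P[:,1]-c[1])<.03)]; print(n,np.round(np.percentile(a,[50,98],0),3))
```

```text
crucible pin []
    0.85 [254.  15.] rect (529, 320, 41, 30, -9.1) top mean [0.53  0.323 0.031]
[0.509 0.306 0.028] [0.551 0.34  0.037]
pad [[0.489 0.111 0.512]
 [0.517 0.139 0.543]]
bottle [[ 0.622 -0.411  0.007]
 [ 0.657 -0.39   0.051]]
```

View pics/fin.png

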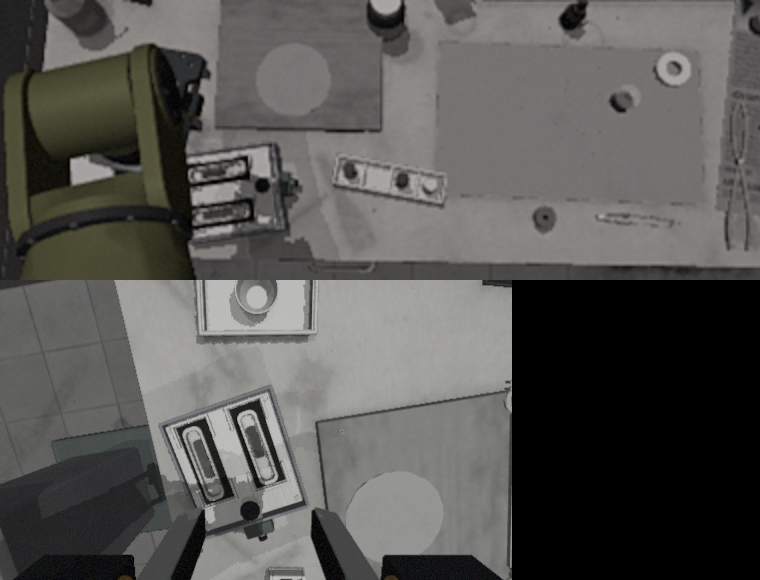

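Both boats are in their bays at (203,460) and (257,447), the crucible stands upright in the tray at (257,297), the vials are in the box, and the bottle is unmoved. Handing in.

```bash
python3 -c "
from station import ctrl
print(ctrl.hand_in())"
```

```text
the job is handed in; nothing more can be done
None
```

The job is done and handed in at about 49 s of robot time: both boats lie in the lift bays with the deck caught down, both vials stand in free cells of the box, the crucible stands on the tray floor, and the weighing bottle was left where it stood.

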